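# Fetch the mixing cup from behind the solvent tins

### The arm

A 6-joint arm with a two-finger parallel gripper is mounted at the origin on the work surface. World frame = base frame: x ahead of the robot, y to its left, z up, the work surface at z = 0. Lengths are in m, angles in rad, forces in N, time in s.
With the tool pointing down it reaches from about 0.3 to 0.775 m from the base axis. Payload 14.6 kg.
Tool frame: the origin (TCP) lies between the finger pads, 19 mm behind the fingertips; this is the grasp point; z points along the fingers, y is the line along which they close (so a half turn about z gives the same grasp; the last joint's range is limited). The gripper opens to 94 mm and grips with 3 to 60 N. Pads are 16 mm wide; open, the fingers measure 119 mm over their backs; the gripper's body (75 mm by 177 mm) begins 78 mm behind the grasp point.
Start: joints at [-1.196, 0.3, 1.521, -0, 1.321, -0.067], TCP at [0.235, -0.497, 0.224] pointing down, gripper open.
Joint ranges: [-3.03, 3.03], [-0.79, 2.21], [0.23, 2.52], [-1.04, 4.18], [0, 3.07], [-2.55, 2.55]. Speed limits (rad/s): [2.22, 2.22, 2.57, 3.14, 3.14, 3.14].

### API

Orientations are given as [roll, pitch, yaw] about the fixed x, y, z axes, in that order (R = Rz(yaw) Ry(pitch) Rx(roll)).
In Python, from station import ctrl gives the robot as it stands. The module is installed in compiled form; this text tells all that it offers.
- The arm moves only by the tool servo_tool, never from a script. Its argument "plan" is a list of rows, each a list of 7 numbers: the opening in per cent of the stroke, from 0 (shut) to 100 (fully open), then the shift along the tool's x, y, z in m, then the turn, a rotation vector about the tool's x, y, z in rad. A call has exactly 8 rows; each row shifts and turns the commanded pose from where the row before left it, along the tool's axes as they then stand; what a row does not reach is not made up. A row lasts 1/8 s, in which the tool goes at most 62.5 mm and 10.7 degrees, less where a joint would pass 70% of its speed; a pose out of reach is approached as far as the arm can. A call with a gripper value outside its range is refused whole. The fingers move at their own pace and stop on an object; "force" is the grip in N (left out, the last holds). Time passes only in rows, so rows that do not move let the fingers close, or fill a call up. It gives the time, the measured TCP pose, the force, the opening and the grip force at its end, in the units of the state.
- ctrl.get_obs(): the state, without advancing time (a new reading comes with each control period).
- ctrl.camera(name): name is "side" or "top"; returns a dict with "pixels" (400x640x3 uint8, red, green, blue), "z_map" (400x640 float32, m along the optical axis (not along the pixel's ray), 0 where there is no reading), "mtx" (3x3 intrinsics, pixels), "pose" (4x4, takes a point from camera to world coordinates). Camera axes: x right, y up, looking along -z (the intrinsics and any distortion apply to the point x, -y, -z); pixel columns grow to the right and rows downward; lengths in m; the calibration is good to about 2 mm. A picture is of the moment at which its call begins.
- ctrl.hand_in(): hands the job in; it is judged then, once.
The state is a dict: "time_s": time; "qpos": joint angles; "joint_vel": joint speeds; "tau": joint torques, N m; "ee_pos": TCP position; "eef_rot": TCP orientation; "force": force on the tool from outside, world axes, zero at the start; "moment": the same for the moment, N m; "grip_width": finger opening in m; "grip_force": force on a finger pad.
Only numpy, scipy, OpenCV 4.12 (cv2) and the standard library are available. Lean on these libraries where they do the work, as an engineer would, in place of code of your own. Each camera call takes 0.05 s, during which the arm holds its last target. There are 200 camera calls.

### The job

Stand the small open steel mixing cup in the middle of the scale's pan. It is boxed in by the round tin, the oblong tin and the plastic bottle in the drip tray, so first set all three of these aside on the cardboard sheet, then move the cup to the scale, and then put each of the three back in the tray just where it stood at the start, since solvents must not be left outside the tray. They are full: keep the three upright throughout, and do not disturb the tape roll, the brush or the spray gun.

Things in the scene. Friction and masses are not known exactly. Their poses are not given: they have to be found in the camera images.
- cup: Small open round stainless steel mixing cup, empty, 56 mm in diameter (50 mm at its foot, full width from 12 mm up), 50 mm high, wall 3 mm, about 90 g. Its origin is the centre of its underside, its z axis points up. It stands in the tray, close (about 5 to 18 mm) to the three taller containers on three sides of it. Grip it across its outside.
- round_tin: Round plain steel solvent tin with a conical top and a black screw cap; 60 mm in diameter (seam 61.6 mm), straight side up to 126 mm, 150 mm high with the cap, about 380 g. Its origin is the centre of its underside, its z axis points up. A grip with the TCP about 106 mm above its underside keeps the gripper's body above all three containers.
- oblong_tin: Oblong plain metal solvent tin, 45 mm along its own x and 68 mm along its own y, straight sides up to 136 mm, with an off-centre black screw cap (24 mm wide, centred 16 mm along +y) up to 150 mm, about 400 g. Its origin is the centre of its underside, its z axis points up. Grip it across its 45 mm width (along its x), about 106 mm above its underside.
- bottle: Round white plastic solvent bottle with a grey cap; 58 mm in diameter, straight side up to 122 mm, then a shoulder, 150 mm high with the cap, about 340 g. Its origin is the centre of its underside, its z axis points up. Grip it about 106 mm above its underside.
- tray: Black rectangular drip tray, fixed, 220 mm along its own x and 310 mm along its own y, floor 4 mm thick, rim walls 4 mm thick and 25 mm high. Origin: centre of its underside, on the bench. At the start it holds the cup and the three containers, all standing on its floor; the container centres are 70 to 75 mm from the cup's.
- sheet: Square sheet of brown cardboard lying on the bench beside the tray, fixed, 240 x 240 mm, 4 mm thick: the side area. Origin: centre of its underside; its top is 4 mm higher; x and y run along its edges. It may be on either side of the tray.
- pan (a point): The centre of the top face of the scale's round steel pan, 160 mm in diameter, fixed, 60 mm above the bench. The scale (grey housing, 200 x 210 mm, 48 mm high) is on the other side of the tray from the sheet. Along the point's +x, 130 mm away from the pan's centre, stands a stem with a yellow display 130 mm wide (along y) whose top is 215 mm above the bench.
- tape_roll: Bystander: roll of yellow masking tape lying flat, 104 mm across, 24 mm high, beyond the tray. Origin: centre of its underside.
- brush: Bystander: paint brush lying on the bench beyond the tray. Origin: on its underside.
- spray_gun: Bystander: spray gun with a steel gravity cup on a small stand, about 213 mm high, foot 110 x 110 mm, beyond the tray. Origin: centre of its foot.
There are look-alikes about, which are no part of the job. Leave any red look-alike of the bottle alone.

How it is judged:
By the outcome, as a careful person would: the job done as asked, in the order asked, and still so for the second after the job is handed in, with the robot touching nothing.
It also fails if it takes over 144 s, if anything falls off the work surface, if the arm or the gripper's body presses on something with over 40 N, if the wrist force passes 120 N, or if a joint passes its speed limit or range.

## Working session

There is one attempt and no reset: what is moved stays moved. The work goes in short steps, Python scripts to look and compute and a tool call to move; the robot and the scene stay as the last step left them, time stands still between calls to the robot, and variables do not carry over. Pictures are saved under pics/ and viewed, at most 14 in all, crops included, and the job is handed in when it is done.

Besides the shell and the picture viewer there is one more tool, called after "Request:" as name(argument=value, ...) on one line, values as JSON. servo_tool: Moves the arm, as the interface text tells. Its arguments: {"type":"object","properties":{"plan":{"type":"array","items":{"type":"array","items":{"type":"number"}}},"force":{"type":"number"}},"required":["plan"]}

```bash
mkdir -p pics
cat > h.py <<'E'
import numpy as np, cv2
from station import ctrl
np.set_printoptions(precision=4,suppress=True)
def cam(n,save=None):
    c=ctrl.camera(n); c={k:np.array(v) for k,v in c.items()}
    if save: cv2.imwrite('pics/'+save,c['pixels'][:,:,::-1])
    return c
def cloud(c):
    z=c['z_map'];K=c['mtx'];v,u=np.mgrid[:z.shape[0],:z.shape[1]]
    p=np.stack([(u-K[0,2])/K[0,0]*z,-(v-K[1,2])/K[1,1]*z,-z],-1)
    w=p@c['pose'][:3,:3].T+c['pose'][:3,3]; w[z==0]=np.nan
    return w
E
python3 - <<'E'
from h import *
print(ctrl.get_obs())
for n in('top','side'):
    c=cam(n,n+'0.png'); print(c.keys(),c['mtx'],c['pose']); np.save(n+'0.npy',cloud(c))
E
```

```text
{'time_s': 0.0, 'qpos': array([-1.1956,  0.3005,  1.5216, -0.    ,  1.3207, -0.0666]), 'joint_vel': array([-0.0015,  0.0002, -0.0002, -0.0004,  0.001 , -0.0002]), 'tau': array([  0.0017, -53.1811, -35.2731,   0.0709,   0.0244,  -0.0001]), 'ee_pos': array([ 0.2351, -0.497 ,  0.2237]), 'eef_rot': array([-3.1404, -0.0001,  0.4418]), 'force': array([ 0.061 , -0.0898, -0.3894]), 'moment': array([ 0.0107, -0.0275, -0.0079]), 'grip_force': 0.0, 'grip_width': 0.09401035487933647}
dict_keys(['pixels', 'z_map', 'mtx', 'pose']) [[458.0587   0.     314.5835]
 [  0.     458.0587 198.7607]
 [  0.       0.       1.    ]] [[ 0.0035  0.981  -0.1939  0.3598]
 [-1.      0.0037  0.0011 -0.0067]
 [ 0.0018  0.1939  0.981   1.1408]
 [ 0.      0.      0.      1.    ]]
dict_keys(['pixels', 'z_map', 'mtx', 'pose']) [[383.482    0.     326.091 ]
 [  0.     383.482  201.8828]
 [  0.       0.       1.    ]] [[-0.9149  0.3159 -0.2513  0.3334]
 [-0.4036 -0.6994  0.5899  0.5245]
 [ 0.0106  0.6411  0.7674  0.7877]
 [ 0.      0.      0.      1.    ]]
```

View pics/top0.png

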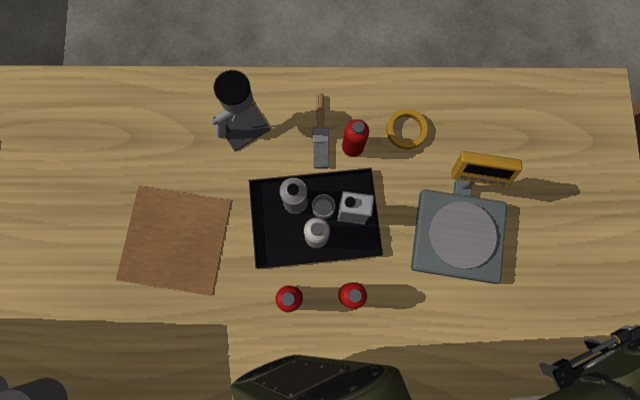

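View pics/side0.png

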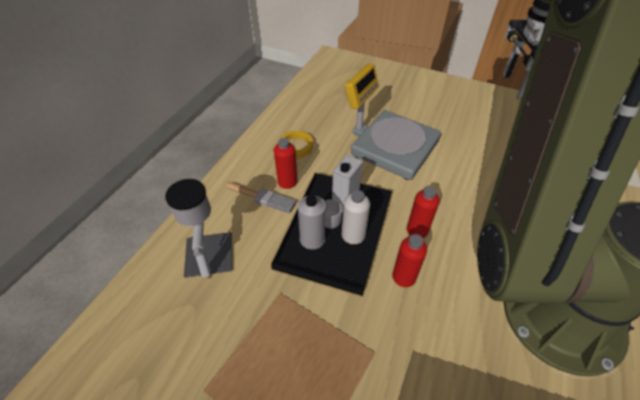

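The top view shows the round tin at (293,195), cup at (323,206), oblong tin at (355,206) and white bottle at (316,233), all in the tray. The red look-alikes are at (355,138), (289,298) and (352,296). The sheet is at (175,240), the pan at (463,235), the display at (487,168), the brush at (320,130), the tape at (407,130) and the gun at (240,110). The side view agrees with this.

Run:
```python
from h import *
im=cv2.imread('pics/top0.png'); W=np.load('top0.npy'); S=np.load('side0.npy')
cv2.imwrite('pics/crop0.png',cv2.resize(im[160:275,245:390],None,fx=5,fy=5,interpolation=cv2.INTER_CUBIC))
def sel(P,x,y,z): 
    m=(abs(P[...,0]-x[0])<x[1])&(abs(P[...,1]-y[0])<y[1])&(P[...,2]>z[0])&(P[...,2]<z[1]); return P[m]
# tray/pan etc in top
for n,(u,v) in dict(rt=(293,189),cup=(323,206),ob=(365,203),bot=(316,228),pan=(463,235),sheet=(175,240),bench=(180,330),r1=(355,128),r2=(289,298),r3=(352,296),tape=(407,115)).items():
    print(n,W[v,u])
pan=sel(W,(W[235,463,0],.11),(W[235,463,1],.11),(.055,.066))
(c,r)=cv2.minEnclosingCircle(pan[:,:2].astype(np.float32)); print('pan',c,r,pan.mean(0),len(pan))
# sheet by colour
hsv=cv2.cvtColor(im,cv2.COLOR_BGR2HSV)
m=np.zeros(im.shape[:2],bool); m[180:300,110:240]=1
sm=m&(W[...,2]>.0025)&(W[...,2]<.008); q=W[sm]; print('sheet',cv2.minAreaRect(q[:,:2].astype(np.float32)),len(q),q[:,2].mean())
m=np.zeros(im.shape[:2],bool); m[160:275,245:390]=1
dark=m&(im.max(2)<40)&(W[...,2]<.035); q=W[dark]; print('tray',cv2.minAreaRect(q[:,:2].astype(np.float32)),len(q))
for n,P in(('top',W),('side',S)):
    q=sel(P,(.45,.12),(-.03,.15),(.03,.2)); print(n,len(q)); 
    for zl in np.arange(.03,.17,.01):
        a=q[(q[:,2]>zl)&(q[:,2]<zl+.01)]; print(round(zl,2),len(a),end=' ')
    print()
    np.save(n+'q.npy',q)
```

```text
rt [0.5759 0.0397 0.1574]
cup [ 0.5651 -0.0292  0.009 ]
ob [ 0.5488 -0.1202  0.1383]
bot [ 0.4904 -0.0111  0.1529]
pan [ 0.4872 -0.3597  0.0606]
sheet [0.4784 0.3375 0.0071]
bench [0.2633 0.3124 0.006 ]
r1 [ 0.7194 -0.099   0.1518]
r2 [0.3416 0.0455 0.1512]
r3 [ 0.3462 -0.0875  0.153 ]
tape [ 0.8057 -0.2478  0.0139]
pan (0.4786651134490967, -0.35710203647613525) 0.12511421740055084 [ 0.4887 -0.3581  0.0611] 3521
sheet ((0.4838271141052246, 0.3432871699333191), (0.2968287467956543, 0.33659422397613525), 0.22327718138694763) 9406 0.005022062131668585
tray ((0.5352740287780762, -0.008525416254997253), (0.21814090013504028, 0.3084368109703064), 6.096377372741699) 8020
top 2901
0.03 85 0.04 53 0.05 116 0.06 56 0.07 53 0.08 52 0.09 52 0.1 66 0.11 65 0.12 321 0.13 1055 0.14 492 0.15 435 0.16 0 0.17 0 
side 4427
0.03 263 0.04 294 0.05 289 0.06 228 0.07 274 0.08 268 0.09 281 0.1 284 0.11 304 0.12 507 0.13 868 0.14 325 0.15 242 0.16 0 0.17 0
```

View pics/crop0.png

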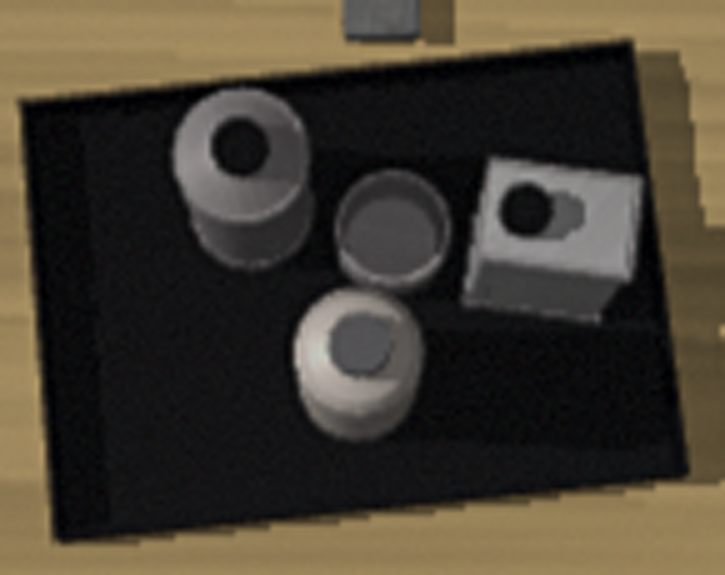

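The enlarged crop shows the round tin cap at (241,148), the oblong cap at (527,210), the bottle cap at (362,345) and the cup rim centre at (392,230). Next I'll fit each of them.

```bash
cat >> h.py <<'E'
def ray(c_mtx,pose,u,v,z):
    d=pose[:3,:3]@np.array([(u-c_mtx[0,2])/c_mtx[0,0],-(v-c_mtx[1,2])/c_mtx[1,1],-1]); t=(z-pose[2,3])/d[2]; return pose[:3,3]+t*d
E
python3 - <<'E'
from h import *
from scipy.optimize import least_squares
c=cam('top');K,P=c['mtx'],c['pose']
cr=lambda x,y,z: ray(K,P,245+(x+.5)/5-.5,160+(y+.5)/5-.5,z)[:2]
print('caps rt',cr(241,148,.154),'bot',cr(362,345,.154),'cup rim',cr(392,230,.054),'obcap',cr(527,210,.154))
o=np.array([cr(492,157,.14),cr(643,176,.14),cr(628,278,.14),cr(482,258,.14)]); e=np.roll(o,-1,0)-o
print('ob',o.mean(0),np.hypot(*e.T),np.degrees(np.arctan2(e[:,1],e[:,0])))
s=np.array([ray(K,P,u,v,.004)[:2] for u,v in((138,186),(231,200),(214,295),(117,280))]); e=np.roll(s,-1,0)-s
print('sheet',s.mean(0),np.hypot(*e.T),np.degrees(np.arctan2(e[:,1],e[:,0])))
t=np.array([cr(22,102,.025),cr(632,40,.025),cr(687,475,.025),cr(57,542,.025)]); e=np.roll(t,-1,0)-t
print('tray',t.mean(0),np.hypot(*e.T),np.degrees(np.arctan2(e[:,1],e[:,0])))
Q=np.vstack([np.load('topq.npy'),np.load('sideq.npy')]); T=np.load('topq.npy');S=np.load('sideq.npy')
for n,g,r,hi in(('rt',cr(241,148,.154),.030,.12),('bot',cr(362,345,.154),.029,.115)):
    for A in(T,S):
        q=A[(A[:,2]>.06)&(A[:,2]<hi)&(np.hypot(*(A[:,:2]-g).T)<.045)]
        f=least_squares(lambda p:np.hypot(q[:,0]-p[0],q[:,1]-p[1])-r,g,loss='soft_l1',f_scale=.002); print(n,f.x,len(q),np.abs(f.fun).mean())
q=T[(np.hypot(*(T[:,:2]-o.mean(0)).T)<.055)&(T[:,2]>.13)&(T[:,2]<.15)]
print('ob top depth',cv2.minAreaRect(q[:,:2].astype(np.float32)),q[:,2].mean())
# pan ellipse
im=c['pixels'].astype(int); W=cloud(c)
m=(W[...,2]>.054)&(W[...,2]<.075)&(np.hypot(W[...,0]-.485,W[...,1]+.357)<.095)
sub=np.abs(W[...,2]-.06); 
hsv=cv2.cvtColor(c['pixels'],cv2.COLOR_RGB2HSV)
cv2.imwrite('pics/crop1.png',cv2.resize(c['pixels'][145:290,405:530,::-1],None,fx=4,fy=4,interpolation=cv2.INTER_CUBIC))
E
```

```text
caps rt [0.5762 0.0403] bot [ 0.4889 -0.0133] cup rim [ 0.5579 -0.0283] obcap [ 0.5488 -0.0855]
ob [ 0.5484 -0.1018] [0.0679 0.0467 0.0651 0.046 ] [-97.1232 170.6135  82.2971  -6.0136]
sheet [0.4805 0.3384] [0.2403 0.2373 0.241  0.2377] [-98.4578 172.2165  81.6417  -7.946 ]
tray [ 0.5353 -0.0082] [0.3079 0.2191 0.3064 0.2192] [ -83.7951 -174.1753   96.2287    6.2001]
rt [0.5787 0.0415] 104 0.00026444259462144636
rt [0.5751 0.0405] 252 0.0006416155611420519
bot [ 0.4908 -0.0118] 52 0.00016647192096608683
bot [ 0.487 -0.013] 353 0.0005946971003176653
ob top depth ((0.5481792688369751, -0.10092024505138397), (0.06911022961139679, 0.046394407749176025), 82.5640640258789) 0.14079695162406602
```

View pics/crop1.png

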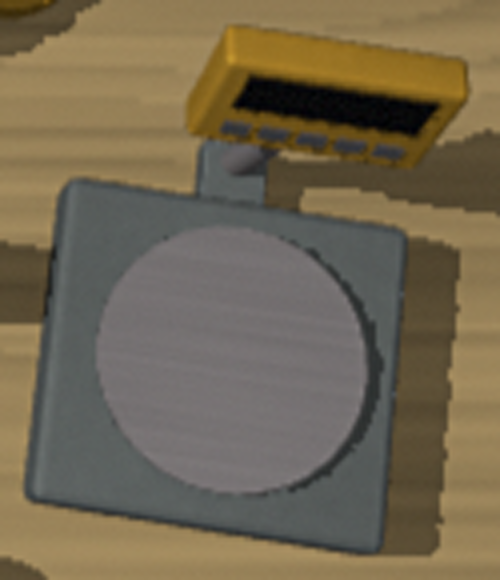

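The pan circle in this crop is centred at about (233,360) and is 273 wide, which is 68 px in the image. The display is up-image from it, at +x. The round tin, bottle and oblong tin are 70, 71 and 74 mm from the cup, as the task text says they should be. Candidates for the bottle were white (316,233), red (355,138), red (289,298) and red (352,296), so I'm taking the white one.

```bash
cat > d.py <<'E'
# usage: d.py x y z yaw ... : tool-frame shift from the present pose to each target, and turn about tool z
import sys; from h import *
from scipy.spatial.transform import Rotation as Ro
o=ctrl.get_obs(); R=Ro.from_euler('xyz',o['eef_rot']).as_matrix(); p=o['ee_pos']
print('t',round(o['time_s'],2),'p',p,'rpy',o['eef_rot'],'w',round(o['grip_width'],4),'gf',round(o['grip_force'],1))
a=np.array(sys.argv[1:],float).reshape(-1,4)
for x,y,z,w in a:
    print('d mm',np.round(1000*R.T@(np.array([x,y,z])-p),1),'turn z',round(-(w-Ro.from_matrix(R).as_euler('xyz')[2]),3))
    p=np.array([x,y,z]); R=Ro.from_euler('xyz',[np.pi,0,w]).as_matrix()
E
python3 d.py .5765 .041 .224 .4418
python3 - <<'E'
from h import *
c=cam('top'); print(ray(c['mtx'],c['pose'],462.9,234.6,.06)); W=cloud(c)
for u,v in((487,155),(455,160),(520,165),(232,85),(225,115),(268,130)): print(u,v,W[v,u])
E
```

```text
t 0.15 p [ 0.2351 -0.497   0.2238] rpy [-3.1407 -0.0001  0.4418] w 0.0944 gf 0.0
d mm [ 538.7 -340.4    0.2] turn z -0.0
[ 0.4882 -0.3597  0.06  ]
487 155 [ 0.6396 -0.372   0.2093]
455 160 [ 0.6888 -0.3705 -0.0001]
520 165 [ 0.6167 -0.4377  0.2142]
232 85 [0.7942 0.1723 0.2131]
225 115 [0.7642 0.2051 0.1142]
268 130 [0.7651 0.1136 0.0084]
```

Request:
servo_tool(plan=[[80, 0.034, -0.021, 0, 0, 0, 0], [80, 0.034, -0.021, 0, 0, 0, 0], [80, 0.034, -0.021, 0, 0, 0, 0], [80, 0.034, -0.021, 0, 0, 0, 0], [80, 0.034, -0.021, 0, 0, 0, 0], [80, 0.034, -0.021, 0, 0, 0, 0], [80, 0.034, -0.021, 0, 0, 0, 0], [80, 0.034, -0.021, 0, 0, 0, 0]], force=30)

```text
time_s: 1.2
ee_pos: [0.4097, -0.2278, 0.2242]
eef_rot: [-3.142, 0.0, 0.442]
force: [1.1, -0.5, -0.1]
grip_width: 0.0751
grip_force: 0.0
```

Request:
servo_tool(plan=[[80, 0.034, -0.021, 0, 0, 0, 0], [80, 0.034, -0.021, 0, 0, 0, 0], [80, 0.034, -0.021, 0, 0, 0, 0], [80, 0.034, -0.021, 0, 0, 0, 0], [80, 0.034, -0.021, 0, 0, 0, 0], [80, 0.034, -0.021, 0, 0, 0, 0], [80, 0.03, -0.021, 0, 0, 0, 0], [80, 0, 0, 0, 0, 0, 0]])

```text
time_s: 2.2
ee_pos: [0.5583, 0.0057, 0.2237]
eef_rot: [-3.141, 0.001, 0.444]
force: [0.2, -0.6, 0.3]
grip_width: 0.0748
grip_force: 0.0
```

```bash
python3 d.py .5765 .041 .110 .4418
```

```text
t 2.2 p [0.5583 0.0057 0.2237] rpy [-3.1411  0.0006  0.4443] w 0.0748 gf 0.0
d mm [ 31.6 -24.1 113.7] turn z 0.003
```

Request:
servo_tool(plan=[[80, 0.0316, -0.0241, 0, 0, 0, 0], [80, 0, 0, 0.02, 0, 0, 0], [80, 0, 0, 0.025, 0, 0, 0], [80, 0, 0, 0.025, 0, 0, 0], [80, 0, 0, 0.025, 0, 0, 0], [80, 0, 0, 0.0187, 0, 0, 0], [80, 0, 0, 0, 0, 0, 0], [55, 0, 0, 0, 0, 0, 0]], force=30)

```text
time_s: 3.2
ee_pos: [0.5766, 0.039, 0.1115]
eef_rot: [3.141, -0.001, 0.442]
force: [0.2, -0.2, 0.7]
grip_width: 0.0682
grip_force: 0.0
```

Request:
servo_tool(plan=[[50, 0, 0, 0, 0, 0, 0], [50, 0, 0, 0, 0, 0, 0], [50, 0, 0, 0, 0, 0, 0], [50, 0, 0, 0, 0, 0, 0], [50, 0, 0, 0, 0, 0, 0], [50, 0, 0, 0, 0, 0, 0], [50, 0, 0, 0, 0, 0, 0], [50, 0, 0, 0, 0, 0, 0]])

```text
time_s: 4.2
ee_pos: [0.5766, 0.0393, 0.1115]
eef_rot: [3.141, -0.002, 0.442]
force: [-1.3, 1.4, 5.3]
grip_width: 0.0595
grip_force: 30.0
```

```bash
python3 d.py .5765 .041 .190 .4418 .5482 .3895 .190 .4418;  python3 - <<'E'
from h import *
cv2.imwrite('pics/g1.png',cv2.resize(cam('side')['pixels'][120:320,240:480,::-1],None,fx=3,fy=3))
E
```

```text
t 4.2 p [0.5766 0.0393 0.1115] rpy [ 3.1409 -0.0015  0.4419] w 0.0595 gf 30.0
d mm [  0.7  -1.5 -78.5] turn z 0.0
d mm [ 123.4 -327.1   -0. ] turn z 0.0
```

View pics/g1.png

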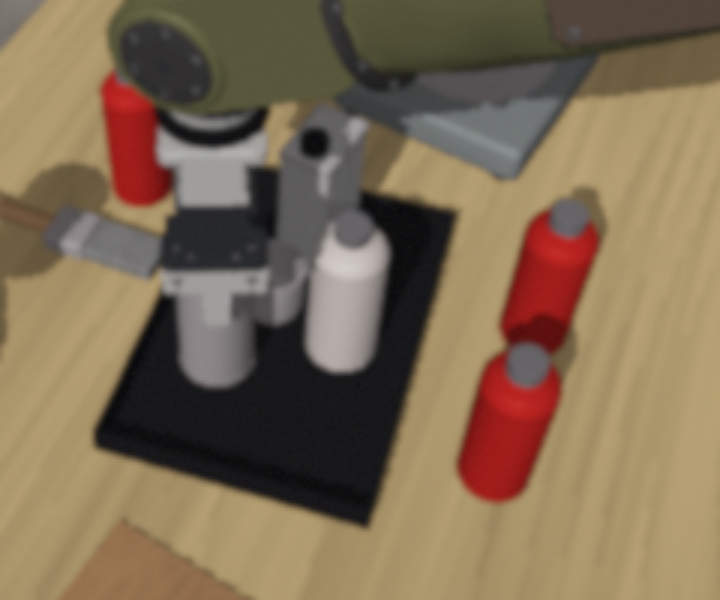

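The side crop shows the gripper holding the round tin upright at (215,330), with the cup and bottle untouched. Now I'll lift it and carry it to the sheet.

Request:
servo_tool(plan=[[50, 0, 0, -0.01, 0, 0, 0], [50, 0, 0, -0.02, 0, 0, 0], [50, 0, 0, -0.025, 0, 0, 0], [50, 0, 0, -0.025, 0, 0, 0], [50, 0.005, -0.015, 0, 0, 0, 0], [50, 0.0117, -0.031, 0, 0, 0, 0], [50, 0.0117, -0.031, 0, 0, 0, 0], [50, 0.0117, -0.031, 0, 0, 0, 0]])

```text
time_s: 5.25
ee_pos: [0.5652, 0.1559, 0.189]
eef_rot: [-3.141, 0.002, 0.442]
force: [-0.3, 0.8, -4.1]
grip_width: 0.0598
grip_force: 30.0
```

Request:
servo_tool(plan=[[50, 0.0117, -0.031, 0, 0, 0, 0], [50, 0.0117, -0.031, 0, 0, 0, 0], [50, 0.0117, -0.031, 0, 0, 0, 0], [50, 0.0117, -0.031, 0, 0, 0, 0], [50, 0.0117, -0.031, 0, 0, 0, 0], [50, 0.0117, -0.031, 0, 0, 0, 0], [50, 0.01, -0.025, 0, 0, 0, 0], [50, 0, 0, 0, 0, 0, 0]])

```text
time_s: 6.25
ee_pos: [0.5469, 0.3811, 0.1885]
eef_rot: [-3.142, 0.003, 0.444]
force: [-0.3, 0.4, -4.5]
grip_width: 0.0597
grip_force: 30.0
```

```bash
python3 d.py .5482 .3895 .1115 .4418
```

```text
t 6.25 p [0.5469 0.3811 0.1885] rpy [-3.1416  0.0026  0.4443] w 0.0597 gf 30.0
d mm [ 5.  -7.  76.9] turn z 0.003
```

Request:
servo_tool(plan=[[50, 0.005, -0.006, 0.015, 0, 0, 0], [50, 0, 0, 0.02, 0, 0, 0], [50, 0, 0, 0.02, 0, 0, 0], [50, 0, 0, 0.013, 0, 0, 0], [50, 0, 0, 0.005, 0, 0, 0], [50, 0, 0, 0.003, 0, 0, 0], [50, 0, 0, 0, 0, 0, 0], [50, 0, 0, 0, 0, 0, 0]])

```text
time_s: 7.25
ee_pos: [0.5507, 0.3867, 0.1151]
eef_rot: [-3.142, -0.001, 0.442]
force: [-0.1, -0.5, -4.2]
grip_width: 0.0598
grip_force: 30.0
```

Request:
servo_tool(plan=[[50, 0, 0, 0.002, 0, 0, 0], [50, 0, 0, 0.002, 0, 0, 0], [50, 0, 0, 0, 0, 0, 0], [50, 0, 0, 0, 0, 0, 0], [50, 0, 0, 0, 0, 0, 0], [50, 0, 0, 0, 0, 0, 0], [50, 0, 0, 0, 0, 0, 0], [50, 0, 0, 0, 0, 0, 0]])

```text
time_s: 8.25
ee_pos: [0.5507, 0.3868, 0.1116]
eef_rot: [-3.141, -0.002, 0.442]
force: [-2.3, 0.4, 5.5]
grip_width: 0.0596
grip_force: 30.0
```

Request:
servo_tool(plan=[[80, 0, 0, 0, 0, 0, 0], [80, 0, 0, 0, 0, 0, 0], [80, 0, 0, -0.015, 0, 0, 0], [80, 0, 0, -0.03, 0, 0, 0], [80, 0, 0, -0.03, 0, 0, 0.1105], [80, 0, 0, -0.025, 0, 0, 0.1105], [80, 0, 0, -0.0125, 0, 0, 0.1105], [80, 0, 0, 0, 0, 0, 0.1105]])

```text
time_s: 9.25
ee_pos: [0.5508, 0.3868, 0.2257]
eef_rot: [-3.14, -0.003, -0.004]
force: [1.0, -0.0, -0.7]
grip_width: 0.0751
grip_force: 0.0
```

Request:
servo_tool(plan=[[80, -0.004, 0.02, 0, 0, 0, 0], [80, -0.007, 0.044, 0, 0, 0, 0], [80, -0.007, 0.044, 0, 0, 0, 0], [80, -0.007, 0.044, 0, 0, 0, 0], [80, -0.007, 0.044, 0, 0, 0, 0], [80, -0.007, 0.044, 0, 0, 0, 0], [80, -0.007, 0.044, 0, 0, 0, 0], [80, -0.007, 0.044, 0, 0, 0, 0]])

```text
time_s: 10.25
ee_pos: [0.4971, 0.0572, 0.2242]
eef_rot: [-3.142, -0.002, -0.0]
force: [0.4, 0.2, 0.4]
grip_width: 0.0753
grip_force: 0.0
```

```bash
python3 - <<'E'
from h import *
from scipy.optimize import least_squares
c=cam('side','s1.png'); S=cloud(c)
for n,g,r in(('rt',(.5507,.3868),.030),('bot',(.489,-.0125),.029)):
    q=S[(S[...,2]>.03)&(S[...,2]<.115)&(np.hypot(S[...,0]-g[0],S[...,1]-g[1])<.045)]
    f=least_squares(lambda p:np.hypot(q[:,0]-p[0],q[:,1]-p[1])-r,g,loss='soft_l1',f_scale=.002); print(n,f.x,len(q),np.abs(f.fun).mean())
E
python3 d.py .489 -.0125 .1115 0
```

```text
rt [0.5496 0.3879] 524 0.00026752856296630655
bot [ 0.4871 -0.0131] 544 0.001138124857060037
t 10.3 p [0.4966 0.0537 0.2242] rpy [ 3.1405 -0.0012 -0.0019] w 0.0754 gf 0.0
d mm [ -7.6  66.1 112.8] turn z -0.002
```

View pics/s1.png

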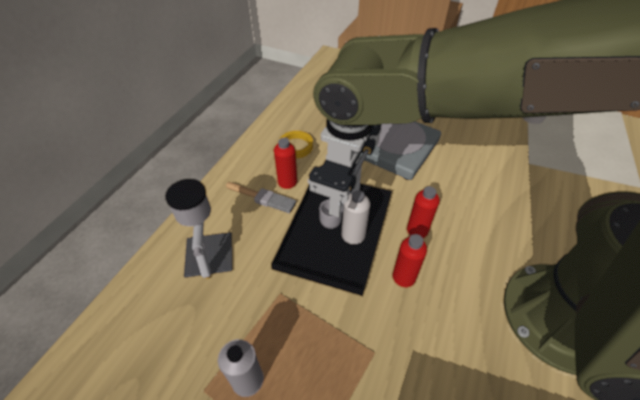

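The round tin stands upright on the sheet at (240,365) and the tray is otherwise unchanged. Next is the bottle.

Request:
servo_tool(plan=[[80, -0.0076, 0.04, 0, 0, 0, 0], [80, 0, 0.027, 0, 0, 0, 0], [80, 0, 0, 0.018, 0, 0, 0], [80, 0, 0, 0.03, 0, 0, 0], [80, 0, 0, 0.03, 0, 0, 0], [80, 0, 0, 0.025, 0, 0, 0], [80, 0, 0, 0.0095, 0, 0, 0], [80, 0, 0, 0, 0, 0, 0]])

```text
time_s: 11.3
ee_pos: [0.49, -0.0084, 0.1111]
eef_rot: [-3.142, -0.0, -0.0]
force: [0.2, 0.9, 0.3]
grip_width: 0.0753
grip_force: 0.0
```

Request:
servo_tool(plan=[[50, 0, 0, 0, 0, 0, 0], [50, 0, 0, 0, 0, 0, 0], [50, 0, 0, 0, 0, 0, 0], [50, 0, 0, 0, 0, 0, 0], [50, 0, 0, 0, 0, 0, 0], [50, 0, 0, 0, 0, 0, 0], [50, 0, 0, 0, 0, 0, 0], [50, 0, 0, 0, 0, 0, 0]], force=30)

```text
time_s: 12.3
ee_pos: [0.4903, -0.0085, 0.1113]
eef_rot: [3.141, -0.002, -0.0]
force: [0.4, -0.7, 6.4]
grip_width: 0.0579
grip_force: 29.8
```

```bash
python3 d.py .4890 -.0135 .190 0 .4267 .3863 .190 0
```

```text
t 12.3 p [ 0.4903 -0.0085  0.1113] rpy [ 3.1414 -0.0016 -0.0002] w 0.0579 gf 29.8
d mm [ -1.2   5.  -78.7] turn z -0.0
d mm [ -62.3 -399.8   -0. ] turn z -0.0
```

```bash
cat > fit.py <<'E'
import sys; from h import *
from scipy.optimize import least_squares
def fit(S,g,r,lo=.03,hi=.085):
    q=S[(S[...,2]>lo)&(S[...,2]<hi)&(np.hypot(S[...,0]-g[0],S[...,1]-g[1])<.045)]
    f=least_squares(lambda p:np.hypot(q[:,0]-p[0],q[:,1]-p[1])-r,g,loss='soft_l1',f_scale=.001); return f.x,len(q),np.abs(f.fun).mean()
E
python3 - <<'E'
from fit import *
a=np.load('side0.npy'); b=cloud(cam('side'))
for lo in(.03,.06): print(fit(a,(.489,-.0125),.029,lo),fit(b,(.489,-.009),.029,lo))
E
```

```text
(array([ 0.4872, -0.013 ]), 360, np.float64(0.0018683728335401862)) (array([ 0.4873, -0.0106]), 335, np.float64(0.002210808570468658))
(array([ 0.4869, -0.013 ]), 153, np.float64(0.0006234842656861817)) (array([ 0.4868, -0.0102]), 140, np.float64(0.0005745862738866949))
```

The bottle shifted 2.8 mm in +y as the fingers closed, so its return TCP is (0.4903, −0.0113). I'll carry it to the sheet.

Request:
servo_tool(plan=[[50, 0, 0, -0.01, 0, 0, 0], [50, 0, 0, -0.02, 0, 0, 0], [50, 0, 0, -0.025, 0, 0, 0], [50, 0, 0, -0.025, 0, 0, 0], [50, -0.003, -0.02, 0, 0, 0, 0], [50, -0.006, -0.0375, 0, 0, 0, 0], [50, -0.006, -0.0375, 0, 0, 0, 0], [50, -0.006, -0.0375, 0, 0, 0, 0]])

```text
time_s: 13.35
ee_pos: [0.4682, 0.1252, 0.1907]
eef_rot: [-3.142, 0.001, -0.0]
force: [0.9, -0.4, -4.1]
grip_width: 0.0578
grip_force: 29.7
```

Request:
servo_tool(plan=[[50, -0.006, -0.0375, 0, 0, 0, 0], [50, -0.006, -0.0375, 0, 0, 0, 0], [50, -0.006, -0.0375, 0, 0, 0, 0], [50, -0.006, -0.0375, 0, 0, 0, 0], [50, -0.006, -0.0375, 0, 0, 0, 0], [50, -0.006, -0.0375, 0, 0, 0, 0], [50, -0.006, -0.0375, 0, 0, 0, 0], [50, 0, 0, 0, 0, 0, 0]])

```text
time_s: 14.35
ee_pos: [0.4258, 0.3883, 0.1902]
eef_rot: [3.141, 0.001, 0.002]
force: [0.3, -0.3, -4.2]
grip_width: 0.0571
grip_force: 29.9
```

Request:
servo_tool(plan=[[50, 0, 0, 0.02, 0, 0, 0], [50, 0, 0, 0.02, 0, 0, 0], [50, 0, 0, 0.02, 0, 0, 0], [50, 0, 0, 0.011, 0, 0, 0], [50, 0, 0, 0.004, 0, 0, 0], [50, 0, 0, 0.002, 0, 0, 0], [50, 0, 0, 0, 0, 0, 0], [50, 0, 0, 0, 0, 0, 0]])

```text
time_s: 15.35
ee_pos: [0.427, 0.3867, 0.114]
eef_rot: [-3.141, -0.001, -0.0]
force: [-0.3, -0.1, -4.7]
grip_width: 0.0577
grip_force: 29.9
```

Request:
servo_tool(plan=[[50, 0, 0, 0.0015, 0, 0, 0], [50, 0, 0, 0.0015, 0, 0, 0], [50, 0, 0, 0, 0, 0, 0], [50, 0, 0, 0, 0, 0, 0], [80, 0, 0, 0, 0, 0, 0], [80, 0, 0, 0, 0, 0, 0], [80, 0, 0, 0, 0, 0, 0], [80, 0, 0, 0, 0, 0, 0]])

```text
time_s: 16.35
ee_pos: [0.4268, 0.3866, 0.1105]
eef_rot: [-3.142, 0.0, -0.0]
force: [1.5, 0.0, 0.3]
grip_width: 0.0753
grip_force: 0.0
```

Request:
servo_tool(plan=[[80, 0, 0, -0.015, 0, 0, 0], [80, 0, 0, -0.03, 0, 0, 0], [80, 0, 0, -0.03, 0, 0, -0.18], [80, 0, 0, -0.025, 0, 0, -0.18], [80, 0, 0, -0.0125, 0, 0, -0.18], [80, 0, 0, 0, 0, 0, -0.18], [80, 0, 0, 0, 0, 0, -0.18], [80, 0, 0, 0, 0, 0, -0.18]])

```text
time_s: 17.35
ee_pos: [0.4269, 0.3867, 0.2243]
eef_rot: [3.141, -0.001, 1.086]
force: [0.1, 0.2, -0.6]
grip_width: 0.0752
grip_force: 0.0
```

Request:
servo_tool(plan=[[80, 0, 0, 0, 0, 0, -0.18], [80, 0, 0, 0, 0, 0, -0.18], [80, 0, 0, 0, 0, 0, 0], [80, -0.03, 0.01, 0, 0, 0, 0], [80, -0.045, 0.015, 0, 0, 0, 0], [80, -0.045, 0.015, 0, 0, 0, 0], [80, -0.045, 0.015, 0, 0, 0, 0], [80, 0, 0, 0, 0, 0, 0]])

```text
time_s: 18.35
ee_pos: [0.4604, 0.2137, 0.2239]
eef_rot: [3.141, -0.0, 1.432]
force: [-0.3, 0.1, 0.1]
grip_width: 0.0751
grip_force: 0.0
```

```bash
python3 d.py .5484 -.1015 .224 1.44
```

```text
t 18.35 p [0.4604 0.2137 0.2239] rpy [ 3.1407 -0.0003  1.4318] w 0.0751 gf 0.0
d mm [-299.9  130.8   -0.1] turn z -0.008
```

Request:
servo_tool(plan=[[70, -0.0428, 0.0187, 0, 0, 0, 0], [70, -0.0428, 0.0187, 0, 0, 0, 0], [70, -0.0428, 0.0187, 0, 0, 0, 0], [70, -0.0428, 0.0187, 0, 0, 0, 0], [70, -0.0428, 0.0187, 0, 0, 0, 0], [70, -0.0428, 0.0187, 0, 0, 0, 0], [70, -0.0428, 0.0187, 0, 0, 0, 0], [70, 0, 0, 0, 0, 0, 0]])

```text
time_s: 19.35
ee_pos: [0.551, -0.0999, 0.223]
eef_rot: [-3.142, 0.0, 1.434]
force: [-0.1, -0.1, 0.6]
grip_width: 0.0656
grip_force: 0.0
```

```bash
python3 d.py .5484 -.1015 .1115 1.44
python3 - <<'E'
from fit import *
c=cam('side','s2.png'); b=cloud(c)
print(fit(b,(.427,.387),.029,.03,.115)); print(ctrl.get_obs()['ee_pos'])
np.save('side2.npy',b)
q=b[(abs(b[...,0]-.548)<.06)&(abs(b[...,1]+.1)<.06)&(b[...,2]>.132)&(b[...,2]<.145)]; print(cv2.minAreaRect(q[:,:2].astype(np.float32)),len(q),q[:,2].mean())
E
```

```text
t 19.35 p [ 0.551  -0.0999  0.223 ] rpy [-3.1415  0.0001  1.4338] w 0.0656 gf 0.0
d mm [ -1.9  -2.4 111.5] turn z -0.006
(array([0.4247, 0.3833]), 6, np.float64(6.0200176099857915e-05))
[ 0.5508 -0.0985  0.223 ]
((0.5447071194648743, -0.10115434229373932), (0.07266953587532043, 0.04718739539384842), 82.1782455444336) 350 0.13824428843119704
```

View pics/s2.png

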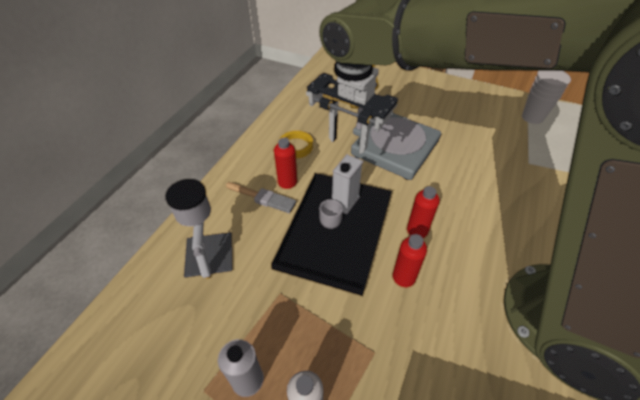

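The tin and bottle are on the sheet at (240,365) and (304,388), and the oblong tin and cup are in the tray. Now I'll grip the oblong tin.

Request:
servo_tool(plan=[[70, -0.0034, -0.0026, 0, 0, 0, -0.006], [70, 0, 0, 0, 0, 0, 0], [70, 0, 0, 0.02, 0, 0, 0], [70, 0, 0, 0.03, 0, 0, 0], [70, 0, 0, 0.03, 0, 0, 0], [70, 0, 0, 0.022, 0, 0, 0], [70, 0, 0, 0.0095, 0, 0, 0], [70, 0, 0, 0, 0, 0, 0]])

```text
time_s: 20.4
ee_pos: [0.5475, -0.101, 0.1117]
eef_rot: [-3.141, -0.0, 1.446]
force: [0.1, 0.7, -0.5]
grip_width: 0.0659
grip_force: 0.0
```

Request:
servo_tool(plan=[[70, 0, 0, 0, 0, 0, 0], [35, 0, 0, 0, 0, 0, 0], [35, 0, 0, 0, 0, 0, 0], [35, 0, 0, 0, 0, 0, 0], [35, 0, 0, 0, 0, 0, 0], [35, 0, 0, 0, 0, 0, 0], [35, 0, 0, 0, 0, 0, 0], [35, 0, 0, 0, 0, 0, 0]])

```text
time_s: 21.4
ee_pos: [0.5476, -0.1014, 0.1118]
eef_rot: [3.141, 0.0, 1.446]
force: [-1.1, -0.1, 4.8]
grip_width: 0.0449
grip_force: 30.0
```

```bash
python3 d.py .4722 .279 .1115 1.44
python3 - <<'E'
from fit import *
b=cloud(cam('side'))
for n,s in(('0',np.load('side0.npy')),('2',np.load('side2.npy')),('now',b)):
  for zz in((.02,.085),):
    q=s[(abs(s[...,0]-.548)<.06)&(abs(s[...,1]+.1)<.06)&(s[...,2]>.03)&(s[...,2]<.08)]; q=q[q[:,1]<-.06] if 0 else q
    # +y face: local y'=34mm ; fit line to face points
    e1=np.array([.991,-.1305]);e2=np.array([.1305,.991]); l=(q[:,:2]-[.5478,-.1015]); a=l@e1; bb=l@e2
    m=(abs(bb-.034)<.008)&(abs(a)<.018); f=np.polyfit(a[m],bb[m],1); m2=(abs(a+.0225)<.008)&(bb<.025); print(n,m.sum(),f,'xface',m2.sum(),np.median(a[m2]))
E
```

```text
t 21.4 p [ 0.5476 -0.1014  0.1118] rpy [3.1411 0.0001 1.4458] w 0.0449 gf 30.0
d mm [ 368.  -122.2    0.3] turn z 0.006
0 147 [-0.0034  0.0331] xface 58 -0.02557846297019819
2 147 [-0.0218  0.033 ] xface 117 -0.025614928038354256
now 149 [-0.014  0.033] xface 110 -0.025768541115948253
```

The oblong tin stayed put (side fit unchanged), so its return pose is (0.5476, −0.1014, yaw 1.446).

Request:
servo_tool(plan=[[35, 0, 0, -0.01, 0, 0, 0], [35, 0, 0, -0.02, 0, 0, 0], [35, 0, 0, -0.025, 0, 0, 0], [35, 0, 0, -0.025, 0, 0, 0], [35, 0.018, -0.006, 0, 0, 0, 0], [35, 0.035, -0.0116, 0, 0, 0, 0], [35, 0.035, -0.0116, 0, 0, 0, 0], [35, 0.035, -0.0116, 0, 0, 0, 0]])

```text
time_s: 22.45
ee_pos: [0.521, 0.0278, 0.1902]
eef_rot: [-3.139, 0.0, 1.446]
force: [0.8, 0.3, -4.6]
grip_width: 0.045
grip_force: 30.0
```

Request:
servo_tool(plan=[[35, 0.035, -0.0116, 0, 0, 0, 0], [35, 0.035, -0.0116, 0, 0, 0, 0], [35, 0.035, -0.0116, 0, 0, 0, 0], [35, 0.035, -0.0116, 0, 0, 0, 0], [35, 0.035, -0.0116, 0, 0, 0, 0], [35, 0.035, -0.0116, 0, 0, 0, 0], [35, 0.035, -0.0116, 0, 0, 0, 0], [35, 0, 0, 0, 0, 0, 0]])

```text
time_s: 23.45
ee_pos: [0.4704, 0.2813, 0.1901]
eef_rot: [-3.139, 0.001, 1.449]
force: [0.7, -0.9, -5.0]
grip_width: 0.0445
grip_force: 30.0
```

Request:
servo_tool(plan=[[35, 0, 0, 0.02, 0, 0, 0], [35, 0, 0, 0.02, 0, 0, 0], [35, 0, 0, 0.02, 0, 0, 0], [35, 0, 0, 0.012, 0, 0, 0], [35, 0, 0, 0.004, 0, 0, 0], [35, 0, 0, 0.002, 0, 0, 0], [35, 0, 0, 0, 0, 0, 0], [35, 0, 0, 0, 0, 0, 0]])

```text
time_s: 24.45
ee_pos: [0.4724, 0.2791, 0.114]
eef_rot: [3.141, -0.0, 1.446]
force: [-0.1, -0.1, -4.5]
grip_width: 0.0448
grip_force: 30.0
```

Request:
servo_tool(plan=[[35, 0, 0, 0.0015, 0, 0, 0], [35, 0, 0, 0.001, 0, 0, 0], [35, 0, 0, 0, 0, 0, 0], [35, 0, 0, 0, 0, 0, 0], [70, 0, 0, 0, 0, 0, 0], [70, 0, 0, 0, 0, 0, 0], [70, 0, 0, 0, 0, 0, 0], [70, 0, 0, 0, 0, 0, 0]])

```text
time_s: 25.45
ee_pos: [0.4723, 0.279, 0.111]
eef_rot: [3.142, -0.0, 1.446]
force: [-0.7, 0.1, 0.6]
grip_width: 0.0659
grip_force: 0.0
```

Request:
servo_tool(plan=[[70, 0, 0, -0.015, 0, 0, 0], [70, 0, 0, -0.03, 0, 0, 0], [80, 0, 0, -0.03, 0, 0, 0], [80, 0, 0, -0.025, 0, 0, 0.18], [80, 0, 0, -0.0125, 0, 0, 0.18], [80, 0, 0, 0, 0, 0, 0.18], [80, 0, 0, 0, 0, 0, 0.18], [80, 0, 0, 0, 0, 0, 0.18]])

```text
time_s: 26.45
ee_pos: [0.4723, 0.279, 0.2247]
eef_rot: [3.142, -0.001, 0.54]
force: [0.4, -0.8, 0.7]
grip_width: 0.075
grip_force: 0.0
```

Request:
servo_tool(plan=[[80, 0, 0, 0, 0, 0, 0.18], [80, 0, 0, 0, 0, 0, 0.18], [80, 0, 0, 0, 0, 0, 0.186], [80, 0, 0, 0, 0, 0, 0], [80, 0.012, 0.044, 0, 0, 0, 0], [80, 0.012, 0.044, 0, 0, 0, 0], [80, 0.012, 0.044, 0, 0, 0, 0], [80, 0.012, 0.044, 0, 0, 0, 0]])

```text
time_s: 27.45
ee_pos: [0.5205, 0.1016, 0.2243]
eef_rot: [-3.141, -0.001, 0.005]
force: [1.5, 0.4, -0.1]
grip_width: 0.0755
grip_force: 0.0
```

Request:
servo_tool(plan=[[80, 0.012, 0.044, 0, 0, 0, 0], [80, 0.012, 0.044, 0, 0, 0, 0], [80, 0.012, 0.043, 0, 0, 0, 0], [80, 0, 0, 0, 0, 0, 0], [80, 0, 0, 0.03, 0, 0, 0], [80, 0, 0, 0.04, 0, 0, 0], [80, 0, 0, 0.03, 0, 0, 0], [80, 0, 0, 0, 0, 0, 0]])

```text
time_s: 28.45
ee_pos: [0.5553, -0.0272, 0.1223]
eef_rot: [-3.141, 0.003, 0.003]
force: [0.2, -0.8, 1.0]
grip_width: 0.0756
grip_force: 0.0
```

```bash
python3 - <<'E'
from fit import *
for n in('side','top'):
    c=cam(n,n+'3.png'); b=cloud(c); print(n,fit(b,(.558,-.028),.028,.02,.052))
    if n=='side':
        print(fit(np.load('side0.npy'),(.558,-.028),.028,.02,.052), 'rt',fit(b,(.5507,.3868),.03,.03,.115))
E
python3 d.py .558 -.028 .037 0
```

```text
side (array([ 0.5564, -0.0283]), 295, np.float64(0.0016358300261111378))
(array([ 0.556 , -0.0289]), 321, np.float64(0.003813797934099058)) rt (array([0.5496, 0.3879]), 528, np.float64(0.0002778811531130905))
top (array([ 0.558, -0.028]), 0, np.float64(nan))
t 28.55 p [ 0.5567 -0.0275  0.125 ] rpy [ 3.1415 -0.0013  0.0021] w 0.0751 gf 0.0
d mm [ 1.2  0.5 88. ] turn z 0.002fit.py:5: RuntimeWarning: Mean of empty slice.
  f=least_squares(lambda p:np.hypot(q[:,0]-p[0],q[:,1]-p[1])-r,g,loss='soft_l1',f_scale=.001); return f.x,len(q),np.abs(f.fun).mean()
  ret = ret.dtype.type(ret / rcount)
```

View pics/side3.png

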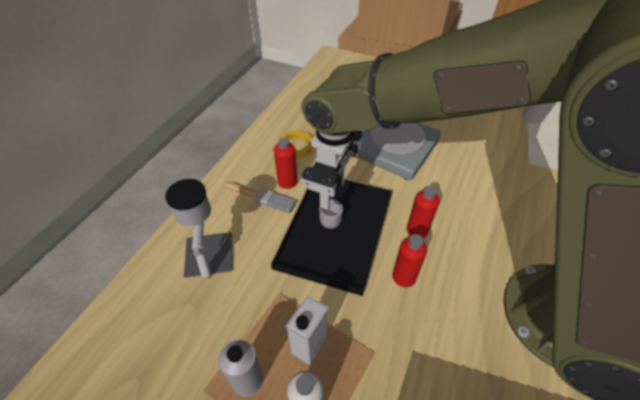

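All three containers stand on the sheet at (240,365), (307,330) and (304,388). The cup at (330,213) is under the gripper.

Request:
servo_tool(plan=[[80, 0.001, 0.001, 0.02, 0, 0, 0], [80, 0, 0, 0.025, 0, 0, 0], [80, 0, 0, 0.025, 0, 0, 0], [80, 0, 0, 0.013, 0, 0, 0], [80, 0, 0, 0.004, 0, 0, 0], [80, 0, 0, 0, 0, 0, 0], [50, 0, 0, 0, 0, 0, 0], [50, 0, 0, 0, 0, 0, 0]], force=15)

```text
time_s: 29.55
ee_pos: [0.5575, -0.029, 0.0371]
eef_rot: [3.142, -0.001, -0.0]
force: [0.1, -0.1, 0.0]
grip_width: 0.0586
grip_force: 0.0
```

Request:
servo_tool(plan=[[50, 0, 0, 0, 0, 0, 0], [50, 0, 0, 0, 0, 0, 0], [50, 0, 0, 0, 0, 0, 0], [50, 0, 0, 0, 0, 0, 0], [50, 0, 0, -0.02, 0, 0, 0], [50, 0, 0, -0.03, 0, 0, 0], [50, 0, 0, -0.04, 0, 0, 0], [50, 0, 0, -0.04, 0, 0, 0]])

```text
time_s: 30.55
ee_pos: [0.5569, -0.029, 0.1675]
eef_rot: [-3.142, 0.001, -0.0]
force: [-0.0, -0.3, -1.0]
grip_width: 0.0554
grip_force: 15.0
```

```bash
python3 d.py .4882 -.3597 .165 0
```

```text
t 30.55 p [ 0.5569 -0.029   0.1675] rpy [-3.1415  0.0007 -0.0002] w 0.0554 gf 15.0
d mm [-68.7 330.8   2.5] turn z -0.0
```

Request:
servo_tool(plan=[[50, -0.01, 0.018, 0, 0, 0, 0], [50, -0.014, 0.04, 0, 0, 0, 0], [50, -0.014, 0.04, 0, 0, 0, 0], [50, -0.0107, 0.04, 0, 0, 0, 0], [50, -0.01, 0.04, 0, 0, 0, 0], [50, -0.005, 0.04, 0, 0, 0, 0], [50, -0.003, 0.04, 0, 0, 0, 0], [50, -0.002, 0.04, 0, 0, 0, 0]])

```text
time_s: 31.55
ee_pos: [0.4872, -0.3284, 0.1651]
eef_rot: [-3.14, 0.002, -0.001]
force: [-0.1, -0.2, -0.5]
grip_width: 0.0559
grip_force: 15.0
```

Request:
servo_tool(plan=[[50, 0, 0.0325, 0, 0, 0, 0], [50, 0, 0, 0, 0, 0, 0], [50, 0, 0, 0.02, 0, 0, 0], [50, 0, 0, 0.025, 0, 0, 0], [50, 0, 0, 0.015, 0, 0, 0], [50, 0, 0, 0.007, 0, 0, 0], [50, 0, 0, 0, 0, 0, 0], [50, 0, 0, 0, 0, 0, 0]])

```text
time_s: 32.55
ee_pos: [0.4887, -0.3597, 0.1003]
eef_rot: [3.141, -0.001, -0.0]
force: [-0.9, 0.3, -0.9]
grip_width: 0.0553
grip_force: 15.0
```

```bash
python3 d.py .4882 -.3597 .0931 0;  python3 - <<'E'
from h import *
cv2.imwrite('pics/g4.png',cv2.resize(cam('side')['pixels'][60:210,300:480,::-1],None,fx=4,fy=4))
E
```

```text
t 32.55 p [ 0.4887 -0.3597  0.1003] rpy [ 3.1408 -0.0009 -0.0002] w 0.0553 gf 15.0
d mm [-0.5  0.   7.2] turn z -0.0
```

View pics/g4.png

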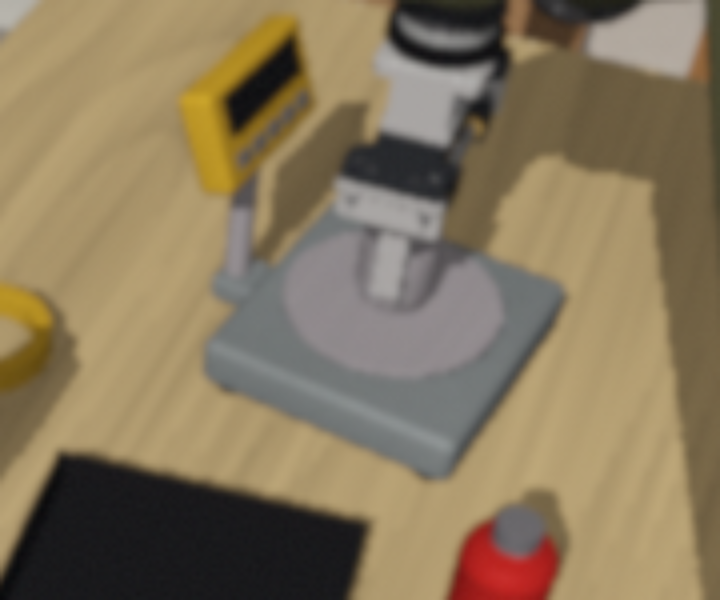

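The crop shows the cup hanging just above the middle of the pan at (395,290), clear of the display. I'll lower it and check contact.

Request:
servo_tool(plan=[[50, 0, 0, 0.003, 0, 0, 0], [50, 0, 0, 0.002, 0, 0, 0], [50, 0, 0, 0.0015, 0, 0, 0], [50, 0, 0, 0.0005, 0, 0, 0], [50, 0, 0, 0, 0, 0, 0], [50, 0, 0, 0, 0, 0, 0], [50, 0, 0, 0, 0, 0, 0], [50, 0, 0, 0, 0, 0, 0]])

```text
time_s: 33.6
ee_pos: [0.4885, -0.3595, 0.093]
eef_rot: [3.141, -0.0, -0.0]
force: [-2.5, 1.8, 5.7]
grip_width: 0.0551
grip_force: 15.0
```

Request:
servo_tool(plan=[[70, 0, 0, 0, 0, 0, 0], [80, 0, 0, 0, 0, 0, 0], [80, 0, 0, 0, 0, 0, 0], [80, 0, 0, -0.015, 0, 0, 0], [80, 0, 0, -0.03, 0, 0, 0], [80, 0, 0, -0.03, 0, 0, 0], [80, 0, 0, -0.03, 0, 0, 0], [80, 0, 0, -0.026, 0, 0, -0.18]], force=30)

```text
time_s: 34.6
ee_pos: [0.4885, -0.3595, 0.226]
eef_rot: [3.14, -0.001, 0.183]
force: [0.6, -0.5, -0.5]
grip_width: 0.075
grip_force: 0.0
```

Request:
servo_tool(plan=[[80, 0, 0, 0, 0, 0, -0.18], [80, 0, 0, 0, 0, 0, -0.18], [80, 0, 0, 0, 0, 0, -0.18], [80, 0, 0, 0, 0, 0, -0.18], [80, 0, 0, 0, 0, 0, -0.18], [80, 0, 0, 0, 0, 0, -0.18], [80, 0, 0, 0, 0, 0, -0.186], [80, 0, 0, 0, 0, 0, 0]])

```text
time_s: 35.6
ee_pos: [0.4885, -0.3595, 0.2245]
eef_rot: [3.141, 0.001, 1.445]
force: [0.9, -0.1, 0.5]
grip_width: 0.0749
grip_force: 0.0
```

```bash
python3 d.py .4723 .279 .224 1.446
python3 - <<'E'
from fit import *
print(fit(cloud(cam('side')),(.4882,-.3597),.028,.075,.108))
E
```

```text
t 35.6 p [ 0.4885 -0.3595  0.2245] rpy [3.1408 0.0005 1.4447] w 0.0749 gf 0.0
d mm [631.4 -96.4   0.1] turn z -0.001
(array([ 0.4864, -0.3587]), 335, np.float64(0.0019568668715914768))
```

Request:
servo_tool(plan=[[70, 0.025, -0.004, 0, 0, 0, 0], [70, 0.043, -0.0065, 0, 0, 0, 0], [70, 0.043, -0.0065, 0, 0, 0, 0], [70, 0.043, -0.0065, 0, 0, 0, 0], [70, 0.043, -0.0065, 0, 0, 0, 0], [70, 0.043, -0.0065, 0, 0, 0, 0], [70, 0.043, -0.0065, 0, 0, 0, 0], [70, 0.043, -0.0065, 0, 0, 0, 0]])

```text
time_s: 36.65
ee_pos: [0.4798, -0.0285, 0.2241]
eef_rot: [3.141, -0.0, 1.441]
force: [-0.2, 0.0, -0.3]
grip_width: 0.066
grip_force: 0.0
```

Request:
servo_tool(plan=[[70, 0.043, -0.0065, 0, 0, 0, 0], [70, 0.043, -0.0065, 0, 0, 0, 0], [70, 0.043, -0.0065, 0, 0, 0, 0], [70, 0.043, -0.0065, 0, 0, 0, 0], [70, 0.043, -0.0065, 0, 0, 0, 0], [70, 0.043, -0.0065, 0, 0, 0, 0], [70, 0.043, -0.0065, 0, 0, 0, 0], [70, 0, 0, 0, 0, 0, 0]])

```text
time_s: 37.65
ee_pos: [0.4719, 0.2766, 0.2236]
eef_rot: [-3.142, -0.0, 1.444]
force: [0.1, -0.4, 0.2]
grip_width: 0.0655
grip_force: 0.0
```

Request:
servo_tool(plan=[[70, 0, 0, 0, 0, 0, 0], [70, 0, 0, 0, 0, 0, 0], [70, 0, 0, 0.02, 0, 0, 0], [70, 0, 0, 0.01, 0, 0, 0], [70, 0, 0, 0, 0, 0, 0], [70, 0, 0, 0, 0, 0, 0], [70, 0, 0, 0, 0, 0, 0], [70, 0, 0, 0, 0, 0, 0]])

```text
time_s: 38.65
ee_pos: [0.4724, 0.2745, 0.1939]
eef_rot: [3.141, -0.0, 1.446]
force: [-0.9, -0.2, -0.4]
grip_width: 0.0662
grip_force: 0.0
```

```bash
python3 d.py .4723 .279 .1115 1.446
```

```text
t 38.65 p [0.4724 0.2745 0.1939] rpy [ 3.1412 -0.0003  1.4458] w 0.0662 gf 0.0
d mm [ 4.4 -0.7 82.4] turn z -0.0
```

Request:
servo_tool(plan=[[70, 0.0044, -0.0007, 0, 0, 0, 0], [70, 0, 0, 0.02, 0, 0, 0], [70, 0, 0, 0.03, 0, 0, 0], [70, 0, 0, 0.022, 0, 0, 0], [70, 0, 0, 0.01, 0, 0, 0], [70, 0, 0, 0, 0, 0, 0], [70, 0, 0, 0, 0, 0, 0], [35, 0, 0, 0, 0, 0, 0]])

```text
time_s: 39.65
ee_pos: [0.4725, 0.2791, 0.1123]
eef_rot: [3.141, -0.001, 1.446]
force: [0.3, 0.6, 0.2]
grip_width: 0.0587
grip_force: 0.0
```

Request:
servo_tool(plan=[[35, 0, 0, 0, 0, 0, 0], [35, 0, 0, 0, 0, 0, 0], [35, 0, 0, 0, 0, 0, 0], [35, 0, 0, 0, 0, 0, 0], [35, 0, 0, 0, 0, 0, 0], [35, 0, 0, 0, 0, 0, 0], [35, 0, 0, 0, 0, 0, 0], [35, 0, 0, 0, 0, 0, 0]])

```text
time_s: 40.65
ee_pos: [0.4724, 0.279, 0.1119]
eef_rot: [3.141, -0.0, 1.446]
force: [-0.7, -0.7, 5.3]
grip_width: 0.0447
grip_force: 30.0
```

```bash
python3 d.py .4723 .279 .191 1.446 .5476 -.1014 .191 1.446
```

```text
t 40.65 p [0.4724 0.279  0.1119] rpy [ 3.1412 -0.0003  1.4457] w 0.0447 gf 30.0
d mm [  0.   -0.  -79.1] turn z -0.0
d mm [-368.1  122.1    0. ] turn z -0.0
```

Request:
servo_tool(plan=[[35, 0, 0, -0.01, 0, 0, 0], [35, 0, 0, -0.02, 0, 0, 0], [35, 0, 0, -0.025, 0, 0, 0], [35, 0, 0, -0.025, 0, 0, 0], [35, -0.018, 0.006, 0, 0, 0, 0], [35, -0.035, 0.0116, 0, 0, 0, 0], [35, -0.035, 0.0116, 0, 0, 0, 0], [35, -0.035, 0.0116, 0, 0, 0, 0]])

```text
time_s: 41.65
ee_pos: [0.4969, 0.1496, 0.1902]
eef_rot: [-3.14, 0.001, 1.446]
force: [0.4, -0.0, -3.7]
grip_width: 0.0448
grip_force: 30.0
```

Request:
servo_tool(plan=[[35, -0.035, 0.0116, 0, 0, 0, 0], [35, -0.035, 0.0116, 0, 0, 0, 0], [35, -0.035, 0.0116, 0, 0, 0, 0], [35, -0.035, 0.0116, 0, 0, 0, 0], [35, -0.035, 0.0116, 0, 0, 0, 0], [35, -0.035, 0.0116, 0, 0, 0, 0], [35, -0.035, 0.0116, 0, 0, 0, 0], [35, 0, 0, 0, 0, 0, 0]])

```text
time_s: 42.65
ee_pos: [0.5465, -0.1041, 0.19]
eef_rot: [-3.139, 0.0, 1.443]
force: [-0.3, 0.5, -4.9]
grip_width: 0.0446
grip_force: 30.0
```

Request:
servo_tool(plan=[[35, 0, 0, 0.02, 0, 0, 0], [35, 0, 0, 0.02, 0, 0, 0], [35, 0, 0, 0.02, 0, 0, 0], [35, 0, 0, 0.01, 0, 0, 0], [35, 0, 0, 0.003, 0, 0, 0], [35, 0, 0, 0, 0, 0, 0], [35, 0, 0, 0, 0, 0, 0], [35, 0, 0, 0, 0, 0, 0]])

```text
time_s: 43.65
ee_pos: [0.5475, -0.1015, 0.119]
eef_rot: [3.141, 0.0, 1.446]
force: [-0.4, -0.1, -5.1]
grip_width: 0.0448
grip_force: 30.0
```

```bash
python3 d.py .5476 -.1014 .1118 1.446
```

```text
t 43.65 p [ 0.5475 -0.1015  0.119 ] rpy [3.1409 0.0001 1.4458] w 0.0448 gf 30.0
d mm [0.1 0.  7.2] turn z -0.0
```

Within 0.2 mm. I'll lower the last 7 mm, release, rise and turn for the bottle.

Request:
servo_tool(plan=[[35, 0, 0, 0.003, 0, 0, 0], [35, 0, 0, 0.0025, 0, 0, 0], [35, 0, 0, 0.0015, 0, 0, 0], [35, 0, 0, 0, 0, 0, 0], [35, 0, 0, 0, 0, 0, 0], [70, 0, 0, 0, 0, 0, 0], [70, 0, 0, 0, 0, 0, 0], [70, 0, 0, 0, 0, 0, 0]])

```text
time_s: 44.65
ee_pos: [0.5475, -0.1014, 0.1115]
eef_rot: [3.141, -0.0, 1.446]
force: [0.1, -0.1, 0.3]
grip_width: 0.0656
grip_force: 0.0
```

Request:
servo_tool(plan=[[70, 0, 0, -0.015, 0, 0, 0], [70, 0, 0, -0.03, 0, 0, 0], [80, 0, 0, -0.03, 0, 0, 0], [80, 0, 0, -0.025, 0, 0, 0.18], [80, 0, 0, -0.0125, 0, 0, 0.18], [80, 0, 0, 0, 0, 0, 0.18], [80, 0, 0, 0, 0, 0, 0.18], [80, 0, 0, 0, 0, 0, 0.18]])

```text
time_s: 45.65
ee_pos: [0.5475, -0.1014, 0.2253]
eef_rot: [3.141, -0.001, 0.54]
force: [0.3, 0.5, 0.4]
grip_width: 0.0752
grip_force: 0.0
```

Request:
servo_tool(plan=[[80, 0, 0, 0, 0, 0, 0.18], [80, 0, 0, 0, 0, 0, 0.18], [80, 0, 0, 0, 0, 0, 0.186], [80, 0, 0, 0, 0, 0, 0], [80, -0.01, -0.04, 0, 0, 0, 0], [80, -0.01, -0.04, 0, 0, 0, 0], [80, -0.01, -0.04, 0, 0, 0, 0], [80, -0.01, -0.04, 0, 0, 0, 0]])

```text
time_s: 46.65
ee_pos: [0.507, 0.0598, 0.2247]
eef_rot: [-3.142, -0.001, 0.005]
force: [1.1, -0.2, 0.6]
grip_width: 0.0751
grip_force: 0.0
```

```bash
python3 d.py .4268 .3866 .224 0
```

```text
t 46.65 p [0.507  0.0598 0.2247] rpy [-3.1415 -0.0008  0.0051] w 0.0751 gf 0.0
d mm [ -78.6 -327.2    0.7] turn z 0.005
```

Request:
servo_tool(plan=[[80, -0.0108, -0.045, 0, 0, 0, 0.005], [80, -0.0108, -0.045, 0, 0, 0, 0], [80, -0.0108, -0.045, 0, 0, 0, 0], [80, -0.0108, -0.045, 0, 0, 0, 0], [80, -0.0108, -0.045, 0, 0, 0, 0], [80, -0.0108, -0.045, 0, 0, 0, 0], [80, -0.0108, -0.045, 0, 0, 0, 0], [80, -0.003, -0.012, 0, 0, 0, 0]])

```text
time_s: 47.65
ee_pos: [0.4294, 0.3878, 0.2243]
eef_rot: [-3.141, -0.0, 0.002]
force: [0.2, -1.1, 0.3]
grip_width: 0.0748
grip_force: 0.0
```

Request:
servo_tool(plan=[[80, 0, 0, 0, 0, 0, 0], [80, 0, 0, 0.02, 0, 0, 0], [80, 0, 0, 0.01, 0, 0, 0], [80, 0, 0, 0, 0, 0, 0], [80, 0, 0, 0, 0, 0, 0], [80, 0, 0, 0, 0, 0, 0], [80, 0, 0, 0, 0, 0, 0], [80, 0, 0, 0, 0, 0, 0]])

```text
time_s: 48.65
ee_pos: [0.4303, 0.386, 0.1942]
eef_rot: [-3.141, -0.0, -0.005]
force: [-0.2, 0.3, -0.0]
grip_width: 0.0753
grip_force: 0.0
```

```bash
python3 d.py .4268 .3866 .1113 0
```

```text
t 48.65 p [0.4303 0.386  0.1942] rpy [-3.1415 -0.0002 -0.0051] w 0.0753 gf 0.0
d mm [-3.5 -0.6 82.9] turn z -0.005
```

Request:
servo_tool(plan=[[80, -0.0035, -0.0006, 0, 0, 0, -0.005], [80, 0, 0, 0.02, 0, 0, 0], [80, 0, 0, 0.03, 0, 0, 0], [80, 0, 0, 0.022, 0, 0, 0], [80, 0, 0, 0.0105, 0, 0, 0], [80, 0, 0, 0, 0, 0, 0], [80, 0, 0, 0, 0, 0, 0], [50, 0, 0, 0, 0, 0, 0]])

```text
time_s: 49.65
ee_pos: [0.4271, 0.3868, 0.1124]
eef_rot: [-3.141, -0.001, -0.0]
force: [-0.0, -0.2, -0.9]
grip_width: 0.0684
grip_force: 0.0
```

Request:
servo_tool(plan=[[50, 0, 0, 0, 0, 0, 0], [50, 0, 0, 0, 0, 0, 0], [50, 0, 0, 0, 0, 0, 0], [50, 0, 0, 0, 0, 0, 0], [50, 0, 0, 0, 0, 0, 0], [50, 0, 0, 0, 0, 0, 0], [50, 0, 0, 0, 0, 0, 0], [50, 0, 0, 0, 0, 0, 0]])

```text
time_s: 50.65
ee_pos: [0.427, 0.3866, 0.1119]
eef_rot: [-3.141, -0.001, -0.0]
force: [-0.4, -2.1, 5.0]
grip_width: 0.0571
grip_force: 29.9
```

```bash
python3 d.py .4268 .3866 .191 0 .4903 -.0113 .191 0
```

```text
t 50.65 p [0.427  0.3866 0.1119] rpy [-3.1414 -0.0005 -0.0002] w 0.0571 gf 29.9
d mm [ -0.1  -0.  -79.1] turn z -0.0
d mm [ 63.5 397.9   0. ] turn z -0.0
```

Request:
servo_tool(plan=[[50, 0, 0, -0.01, 0, 0, 0], [50, 0, 0, -0.02, 0, 0, 0], [50, 0, 0, -0.025, 0, 0, 0], [50, 0, 0, -0.025, 0, 0, 0], [50, 0.0035, 0.0199, 0, 0, 0, 0], [50, 0.006, 0.0378, 0, 0, 0, 0], [50, 0.006, 0.0378, 0, 0, 0, 0], [50, 0.006, 0.0378, 0, 0, 0, 0]])

```text
time_s: 51.65
ee_pos: [0.4478, 0.2509, 0.1903]
eef_rot: [3.141, 0.002, -0.0]
force: [0.1, -0.1, -4.4]
grip_width: 0.0571
grip_force: 29.9
```

Request:
servo_tool(plan=[[50, 0.006, 0.0378, 0, 0, 0, 0], [50, 0.006, 0.0378, 0, 0, 0, 0], [50, 0.006, 0.0378, 0, 0, 0, 0], [50, 0.006, 0.0378, 0, 0, 0, 0], [50, 0.006, 0.0378, 0, 0, 0, 0], [50, 0.006, 0.0378, 0, 0, 0, 0], [50, 0.006, 0.0378, 0, 0, 0, 0], [50, 0, 0, 0, 0, 0, 0]])

```text
time_s: 52.65
ee_pos: [0.4894, -0.0139, 0.1903]
eef_rot: [3.142, 0.002, -0.004]
force: [0.1, 1.3, -4.3]
grip_width: 0.0571
grip_force: 29.9
```

Request:
servo_tool(plan=[[50, 0, 0, 0.02, 0, 0, 0], [50, 0, 0, 0.02, 0, 0, 0], [50, 0, 0, 0.02, 0, 0, 0], [50, 0, 0, 0.01, 0, 0, 0], [50, 0, 0, 0.003, 0, 0, 0], [50, 0, 0, 0, 0, 0, 0], [50, 0, 0, 0, 0, 0, 0], [50, 0, 0, 0, 0, 0, 0]])

```text
time_s: 53.65
ee_pos: [0.4904, -0.0114, 0.119]
eef_rot: [3.142, -0.001, -0.0]
force: [0.4, -0.2, -3.3]
grip_width: 0.0571
grip_force: 29.9
```

```bash
python3 d.py .4903 -.0113 .1113 0
```

```text
t 53.65 p [ 0.4904 -0.0114  0.119 ] rpy [ 3.1415 -0.0007 -0.0002] w 0.0571 gf 29.9
d mm [-0.1 -0.1  7.7] turn z -0.0
```

Request:
servo_tool(plan=[[50, 0, 0, 0.003, 0, 0, 0], [50, 0, 0, 0.0025, 0, 0, 0], [50, 0, 0, 0.002, 0, 0, 0], [50, 0, 0, 0, 0, 0, 0], [50, 0, 0, 0, 0, 0, 0], [80, 0, 0, 0, 0, 0, 0], [80, 0, 0, 0, 0, 0, 0], [80, 0, 0, 0, 0, 0, 0]])

```text
time_s: 54.65
ee_pos: [0.4903, -0.0113, 0.111]
eef_rot: [-3.142, -0.0, -0.0]
force: [0.1, 0.6, 0.4]
grip_width: 0.0747
grip_force: 0.0
```

Request:
servo_tool(plan=[[80, 0, 0, -0.015, 0, 0, 0], [80, 0, 0, -0.03, 0, 0, 0], [80, 0, 0, -0.03, 0, 0, 0], [80, 0, 0, -0.025, 0, 0, -0.1105], [80, 0, 0, -0.0125, 0, 0, -0.1105], [80, 0, 0, 0, 0, 0, -0.1105], [80, 0, 0, 0, 0, 0, -0.1105], [80, 0, 0, 0, 0, 0, 0]])

```text
time_s: 55.65
ee_pos: [0.4903, -0.0113, 0.2244]
eef_rot: [3.141, -0.001, 0.441]
force: [0.5, 0.4, 0.6]
grip_width: 0.0751
grip_force: 0.0
```

Request:
servo_tool(plan=[[80, 0.0285, -0.0425, 0, 0, 0, 0], [80, 0.0285, -0.0425, 0, 0, 0, 0], [80, 0.0285, -0.0425, 0, 0, 0, 0], [80, 0.0285, -0.0425, 0, 0, 0, 0], [80, 0.0285, -0.0425, 0, 0, 0, 0], [80, 0.0285, -0.0425, 0, 0, 0, 0], [80, 0.0285, -0.0425, 0, 0, 0, 0], [80, 0.025, -0.0365, 0, 0, 0, 0]])

```text
time_s: 56.65
ee_pos: [0.5502, 0.3885, 0.224]
eef_rot: [-3.141, -0.0, 0.439]
force: [-0.2, -0.8, 0.1]
grip_width: 0.0754
grip_force: 0.0
```

Request:
servo_tool(plan=[[80, 0, 0, 0, 0, 0, 0], [80, 0, 0, 0, 0, 0, 0], [80, 0, 0, 0.02, 0, 0, 0], [80, 0, 0, 0.01, 0, 0, 0], [80, 0, 0, 0, 0, 0, 0], [80, 0, 0, 0, 0, 0, 0], [80, 0, 0, 0, 0, 0, 0], [80, 0, 0, 0, 0, 0, 0]])

```text
time_s: 57.65
ee_pos: [0.5504, 0.3866, 0.1939]
eef_rot: [-3.142, -0.0, 0.442]
force: [0.1, 0.2, 0.7]
grip_width: 0.0755
grip_force: 0.0
```

```bash
python3 d.py .5507 .3868 .1116 .4418;  python3 - <<'E'
from fit import *
a=np.load('side0.npy'); c=cam('side','s5.png'); b=cloud(c)
for lo in(.03,.06): print(fit(a,(.489,-.0125),.029,lo),fit(b,(.489,-.0125),.029,lo))
E
```

```text
t 57.65 p [0.5504 0.3866 0.1939] rpy [-3.1415 -0.0005  0.4418] w 0.0755 gf 0.0
d mm [ 0.3 -0.1 82.3] turn z -0.0
(array([ 0.4872, -0.013 ]), 360, np.float64(0.0018683728335401862)) (array([ 0.489 , -0.0125]), 0, np.float64(nan))
(array([ 0.4869, -0.013 ]), 153, np.float64(0.0006234842656861817)) (array([ 0.489 , -0.0125]), 0, np.float64(nan))fit.py:5: RuntimeWarning: Mean of empty slice.
  f=least_squares(lambda p:np.hypot(q[:,0]-p[0],q[:,1]-p[1])-r,g,loss='soft_l1',f_scale=.001); return f.x,len(q),np.abs(f.fun).mean()
  ret = ret.dtype.type(ret / rcount)
```

View pics/s5.png

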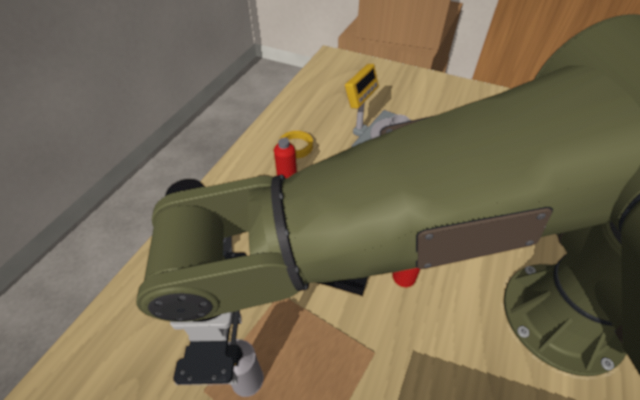

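The arm blocks the tray from this view and the gripper is over the round tin at (245,360). I'll grip it and carry it back.

Request:
servo_tool(plan=[[80, 0.0003, 0, 0, 0, 0, 0], [80, 0, 0, 0.02, 0, 0, 0], [80, 0, 0, 0.03, 0, 0, 0], [80, 0, 0, 0.022, 0, 0, 0], [80, 0, 0, 0.0102, 0, 0, 0], [80, 0, 0, 0, 0, 0, 0], [80, 0, 0, 0, 0, 0, 0], [50, 0, 0, 0, 0, 0, 0]])

```text
time_s: 58.7
ee_pos: [0.5509, 0.3869, 0.1123]
eef_rot: [-3.141, -0.001, 0.442]
force: [0.1, 0.4, 0.7]
grip_width: 0.0684
grip_force: 0.0
```

Request:
servo_tool(plan=[[50, 0, 0, 0, 0, 0, 0], [50, 0, 0, 0, 0, 0, 0], [50, 0, 0, 0, 0, 0, 0], [50, 0, 0, 0, 0, 0, 0], [50, 0, 0, 0, 0, 0, 0], [50, 0, 0, 0, 0, 0, 0], [50, 0, 0, 0, 0, 0, 0], [50, 0, 0, 0, 0, 0, 0]])

```text
time_s: 59.7
ee_pos: [0.5508, 0.3869, 0.1119]
eef_rot: [-3.141, -0.001, 0.442]
force: [-0.2, 1.2, 5.7]
grip_width: 0.0597
grip_force: 30.0
```

```bash
python3 d.py .5507 .3868 .191 .4418 .5766 .0393 .191 .4418
```

```text
t 59.7 p [0.5508 0.3869 0.1119] rpy [-3.1414 -0.001   0.4418] w 0.0597 gf 30.0
d mm [ -0.1   0.  -79.1] turn z 0.0
d mm [-125.2  325.2    0. ] turn z 0.0
```

Request:
servo_tool(plan=[[50, 0, 0, -0.01, 0, 0, 0], [50, 0, 0, -0.02, 0, 0, 0], [50, 0, 0, -0.025, 0, 0, 0], [50, 0, 0, -0.025, 0, 0, 0], [50, -0.0053, 0.0152, 0, 0, 0, 0], [50, -0.012, 0.031, 0, 0, 0, 0], [50, -0.012, 0.031, 0, 0, 0, 0], [50, -0.012, 0.031, 0, 0, 0, 0]])

```text
time_s: 60.7
ee_pos: [0.5592, 0.269, 0.1903]
eef_rot: [3.141, 0.002, 0.441]
force: [0.0, -0.7, -4.2]
grip_width: 0.0599
grip_force: 30.0
```

Request:
servo_tool(plan=[[50, -0.012, 0.031, 0, 0, 0, 0], [50, -0.012, 0.031, 0, 0, 0, 0], [50, -0.012, 0.031, 0, 0, 0, 0], [50, -0.012, 0.031, 0, 0, 0, 0], [50, -0.012, 0.031, 0, 0, 0, 0], [50, -0.012, 0.031, 0, 0, 0, 0], [50, -0.012, 0.031, 0, 0, 0, 0], [50, 0, 0, 0, 0, 0, 0]])

```text
time_s: 61.7
ee_pos: [0.5757, 0.0364, 0.1905]
eef_rot: [-3.141, 0.001, 0.439]
force: [-0.1, 0.1, -3.9]
grip_width: 0.0597
grip_force: 30.0
```

Request:
servo_tool(plan=[[50, 0, 0, 0.02, 0, 0, 0], [50, 0, 0, 0.02, 0, 0, 0], [50, 0, 0, 0.02, 0, 0, 0], [50, 0, 0, 0.01, 0, 0, 0], [50, 0, 0, 0.003, 0, 0, 0], [50, 0, 0, 0, 0, 0, 0], [50, 0, 0, 0, 0, 0, 0], [50, 0, 0, 0, 0, 0, 0]])

```text
time_s: 62.7
ee_pos: [0.5766, 0.0391, 0.1188]
eef_rot: [3.141, -0.001, 0.442]
force: [0.9, -0.2, -4.2]
grip_width: 0.0595
grip_force: 30.0
```

```bash
python3 d.py .5766 .0393 .1115 .4418
```

```text
t 62.7 p [0.5766 0.0391 0.1188] rpy [ 3.1413 -0.0007  0.4418] w 0.0595 gf 30.0
d mm [ 0.1 -0.1  7.3] turn z 0.0
```

Request:
servo_tool(plan=[[50, 0, 0, 0.003, 0, 0, 0], [50, 0, 0, 0.0025, 0, 0, 0], [50, 0, 0, 0.0017, 0, 0, 0], [50, 0, 0, 0, 0, 0, 0], [50, 0, 0, 0, 0, 0, 0], [80, 0, 0, 0, 0, 0, 0], [80, 0, 0, 0, 0, 0, 0], [80, 0, 0, 0, 0, 0, 0]])

```text
time_s: 63.7
ee_pos: [0.5765, 0.0391, 0.1111]
eef_rot: [3.142, -0.0, 0.442]
force: [-0.2, -0.0, -0.5]
grip_width: 0.0755
grip_force: 0.0
```

Request:
servo_tool(plan=[[80, 0, 0, -0.015, 0, 0, 0], [80, 0, 0, -0.03, 0, 0, 0], [80, 0, 0, -0.03, 0, 0, 0], [80, 0, 0, -0.03, 0, 0, 0], [80, 0, 0, -0.03, 0, 0, 0], [80, 0, 0, -0.02, 0, 0, 0], [80, 0, 0, 0, 0, 0, 0], [80, -0.02, 0.012, 0, 0, 0, 0]])

```text
time_s: 64.7
ee_pos: [0.5633, 0.0202, 0.2654]
eef_rot: [-3.141, 0.001, 0.443]
force: [0.5, -0.0, -0.2]
grip_width: 0.0753
grip_force: 0.0
```

Request:
servo_tool(plan=[[80, -0.035, 0.02, 0, 0, 0, 0], [80, -0.035, 0.02, 0, 0, 0, 0], [80, -0.035, 0.02, 0, 0, 0, 0], [80, -0.035, 0.02, 0, 0, 0, 0], [80, -0.035, 0.02, 0, 0, 0, 0], [80, -0.035, 0.02, 0, 0, 0, 0], [80, -0.035, 0.02, 0, 0, 0, 0], [80, 0, 0, 0, 0, 0, 0]])

```text
time_s: 65.7
ee_pos: [0.4006, -0.2129, 0.2656]
eef_rot: [-3.141, 0.001, 0.439]
force: [0.1, 0.3, -0.1]
grip_width: 0.0752
grip_force: 0.0
```

Run:
```python
from fit import *
a=np.load('side0.npy'); b=cloud(cam('side','s6.png'))
t0=np.load('top0.npy'); c=cam('top','t6.png'); t1=cloud(c)
for n,g,r in(('bot',(.489,-.0125),.029),('rt',(.5765,.04),.03)):
    for x,y in((a,b),(t0,t1)): print(n,fit(x,g,r,.06,.115),fit(y,g,r,.06,.115))
for T in(t0,t1):
    q=T[(abs(T[...,0]-.548)<.06)&(abs(T[...,1]+.101)<.055)&(T[...,2]>.13)&(T[...,2]<.15)]; print('ob',cv2.minAreaRect(q[:,:2].astype(np.float32)))
print(ctrl.get_obs()['ee_pos'])
```

```text
bot (array([ 0.487, -0.013]), 353, np.float64(0.0005944653907148505)) (array([ 0.4868, -0.0135]), 352, np.float64(0.0005956466385147625))
bot (array([ 0.4908, -0.0118]), 52, np.float64(0.00016600757164726918)) (array([ 0.4906, -0.0123]), 50, np.float64(0.00013761288748847))
rt (array([0.5749, 0.0402]), 361, np.float64(0.000590278043099986)) (array([0.5743, 0.0397]), 363, np.float64(0.0006095290495520691))
rt (array([0.5787, 0.0416]), 99, np.float64(0.0002473838094766071)) (array([0.578, 0.041]), 101, np.float64(0.0002558862703540536))
ob ((0.5482161045074463, -0.10092505812644958), (0.06911022961139679, 0.04646877199411392), 82.5640640258789)
ob ((0.5479550361633301, -0.1006292849779129), (0.06920912116765976, 0.047043316066265106), 82.8167495727539)
[ 0.4018 -0.2114  0.2658]
```

View pics/t6.png

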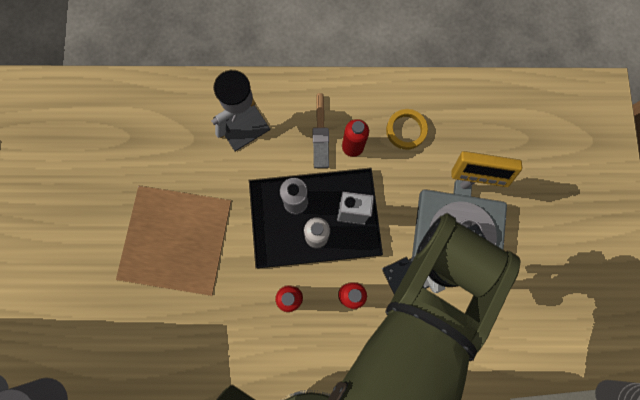

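View pics/s6.png

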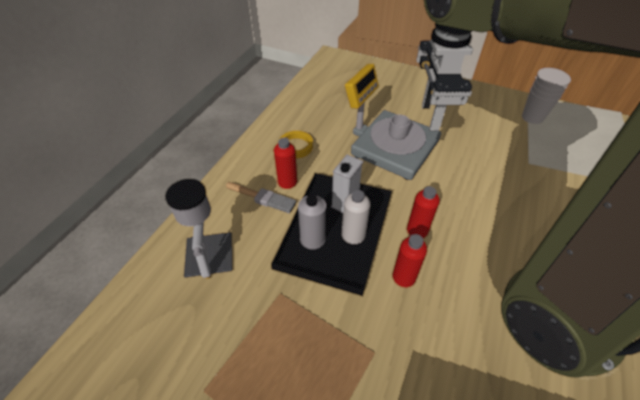

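The two pictures show the containers back in the tray at (293,195), (355,206) and (316,233), all within 1 mm of where they started. In the side view the cup stands mid-pan at (400,125). The bystanders haven't moved and the arm touches nothing.

```bash
python3 -c "
from station import ctrl
print(ctrl.hand_in())"
```

```text
the job is handed in; nothing more can be done
None
```

The job is handed in at about 66 s of the 144 s allowed: the cup stands mid-pan on the scale, and all three containers are upright in the tray, each measured within about 1 mm of its starting spot.

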